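# Seat the round-bottom flasks in their heating blocks

## Robot

A 6-joint arm with a two-finger parallel gripper is mounted at the origin on the work surface. World frame = base frame: x ahead of the robot, y to its left, z up, the work surface at z = 0. Lengths are in m, angles in rad, forces in N, time in s.
With the tool pointing down it reaches from about 0.325 to 0.85 m from the base axis. Payload 4.4 kg.
Tool frame: the origin (TCP) lies at the very end of the fingers, on their centre line; the grasp point (between the pads) lies 19 mm behind it (manip.grasp_offset is the distance from the TCP to the grasp point, in m); z points along the fingers, y is the line along which they close (so a half turn about z gives the same grasp; the last joint's range is limited). The gripper opens to 94 mm and grips with 3 to 60 N. Pads are 16 mm wide; open, the fingers measure 119 mm over their backs; the gripper's body (75 mm by 177 mm) begins 78 mm behind the grasp point.
Start: joints at [0.975, 0.207, 1.542, -0, 1.393, -0.15], TCP at [0.248, 0.519, 0.205] pointing down, gripper open.
Joint ranges: [-2.73, 2.73], [-0.86, 2.22], [0.23, 2.46], [-1.11, 4.25], [0.08, 2.63], [-2.82, 2.82]. Speed limits (rad/s): [2.79, 2.79, 3.14, 3.14, 3.14, 3.14].

## Interface

Orientations are given as a unit quaternion [x, y, z, w].
In Python, from station import manip gives the robot as it stands. The module is installed in compiled form; this text tells all that it offers.
- The arm moves only by the tool jog_arm, never from a script. Its argument "moves" is a list that holds one entry, the list of rows, each a list of 7 numbers: the shift along the tool's x, y, z in cm, then the turn, a rotation vector about the tool's x, y, z in degrees, then the opening, from -1 (shut) to 1 (fully open). A call has 1 to 5 rows; each row shifts and turns the commanded pose from where the row before left it, along the tool's axes as they then stand; what a row does not reach is not made up. A row lasts 1/10 s, in which the tool goes at most 50 mm and 8.59 degrees, less where a joint would pass 70% of its speed; a pose out of reach is approached as far as the arm can. A call with a gripper value outside its range is refused whole. The fingers move at their own pace and stop on an object; "grip_force" is the grip in N (left out, the last holds). Time passes only in rows, so rows that do not move let the fingers close. It gives the time, the measured TCP pose, the force, the opening and the grip force at its end, in the units of the state.
- manip.observe(): the state, without advancing time (a new reading comes with each control period).
- manip.get_image(name): name is "scene" or "top" or "wrist"; returns (picture, depth): 420x560x3 uint8, red, green, blue; 420x560 float32, m along the optical axis (not along the pixel's ray), 0 where there is no reading.
- manip.camera_params(name): a dict with "intrinsics" (3x3 intrinsics, pixels), "rvec" (rotation vector, rad) and "tvec" (3), from world to camera coordinates, as OpenCV has them. Camera axes: x right, y down, z forward; pixel columns grow to the right and rows downward; lengths in m; the calibration is good to about 2 mm. The wrist camera is an equidistant fisheye: a pixel r from the principal point sees the ray r / f radians off the axis. A picture is of the moment at which its call begins: read the wrist's pose just before it. camera_params takes no time and is no camera call; for the wrist camera it gives the pose at the moment of the call.
- manip.job_done(): hands the job in; it is judged then, once.
The state is a dict: "t": time; "joints": joint angles; "qvel": joint speeds; "joint_torque": joint torques, N m; "ee_pos": TCP position; "tcp_rot": TCP orientation; "wrist_force": force on the tool from outside, world axes, zero at the start; "torque": the same for the moment, N m; "width": opening from 0.0 (shut) to 1.0 (fully open); "finger_force": force on a finger pad.
Only numpy, scipy, OpenCV 4.12 (cv2) and the standard library are available. Lean on these libraries where they do the work, as an engineer would, in place of code of your own. Each camera call takes 0.05 s, during which the arm holds its last target. There are 200 camera calls.

## Task

Set up the four reactions: take each stoppered round-bottom flask off its cork ring and set it down gently, it is glass, fully seated and upright in the aluminium heating block on the stirrer that is bored for its size (largest flask in the largest hollow, and so on). Leave the two conical flasks standing where they are.

Things in the scene. Friction and masses are not known exactly. Their poses are not given: they have to be found in the camera images.
- flask_250ml: 250 ml round-bottom flask, largest of four: clear glass ball 85 mm diameter, straight neck 27 mm diameter, red stopper; stands on a loose brown cork ring. Origin: lowest point of the ball; z up along the neck. The neck is clear of the ball from 83 mm above the origin to its lip at 140 mm (30 mm bead there, looks only); fixed stopper, 27 mm wide, to 150 mm. Weighted low, rights itself.
- flask_100ml: 100 ml round-bottom flask, second largest of four: clear glass ball 64 mm diameter, straight neck 27 mm diameter, blue stopper; stands on a loose brown cork ring. Origin: lowest point of the ball; z up along the neck. The neck is clear of the ball from 61 mm above the origin to its lip at 112 mm (30 mm bead there, looks only); fixed stopper, 27 mm wide, to 122 mm. Weighted low, rights itself.
- flask_50ml: 50 ml round-bottom flask, second smallest of four: clear glass ball 51 mm diameter, straight neck 27 mm diameter, green stopper; stands on a loose brown cork ring. Origin: lowest point of the ball; z up along the neck. The neck is clear of the ball from 47 mm above the origin to its lip at 98 mm (30 mm bead there, looks only); fixed stopper, 27 mm wide, to 108 mm. Weighted low, rights itself.
- flask_25ml: 25 ml round-bottom flask, smallest of four: clear glass ball 42 mm diameter, straight neck 27 mm diameter, yellow stopper; stands on a loose brown cork ring. Origin: lowest point of the ball; z up along the neck. The neck is clear of the ball from 37 mm above the origin to its lip at 88 mm (30 mm bead there, looks only); fixed stopper, 27 mm wide, to 98 mm. Weighted low, rights itself.
- block_250ml: heating block for the 250 ml flask, largest of four: round bare aluminium, 116 mm diameter, 48 mm high, fixed on the stirrer's deck, 65 mm above the bench; the four stand in a row 135 mm apart in any sequence. Its hollow, 103 mm at the mouth, narrows to centre a ball of 85 mm. Origin: centre of its underside, z up; a seated flask's origin is on its axis, 10 mm higher.
- block_100ml: heating block for the 100 ml flask, second largest of four: round bare aluminium, 98 mm diameter, 40 mm high, fixed on the stirrer's deck, 65 mm above the bench; the four stand in a row 135 mm apart in any sequence. Its hollow, 80 mm at the mouth, narrows to centre a ball of 64 mm. Origin: centre of its underside, z up; a seated flask's origin is on its axis, 10 mm higher.
- block_50ml: heating block for the 50 ml flask, second smallest of four: round bare aluminium, 84 mm diameter, 34 mm high, fixed on the stirrer's deck, 65 mm above the bench; the four stand in a row 135 mm apart in any sequence. Its hollow, 64 mm at the mouth, narrows to centre a ball of 51 mm. Origin: centre of its underside, z up; a seated flask's origin is on its axis, 10 mm higher.
- block_25ml: heating block for the 25 ml flask, smallest of four: round bare aluminium, 72 mm diameter, 30 mm high, fixed on the stirrer's deck, 65 mm above the bench; the four stand in a row 135 mm apart in any sequence. Its hollow, 53 mm at the mouth, narrows to centre a ball of 42 mm. Origin: centre of its underside, z up; a seated flask's origin is on its axis, 10 mm higher.
- conical_a: conical (Erlenmeyer) flask of clear glass with a blue stopper, standing on the bench among the round-bottom flasks; flat foot 64 mm diameter, neck 27 mm, 115 mm high with the stopper. Not part of the job. Origin: centre of its underside, z up.
- conical_b: conical (Erlenmeyer) flask of clear glass with a red stopper, standing on the bench among the round-bottom flasks; flat foot 64 mm diameter, neck 27 mm, 115 mm high with the stopper. Not part of the job. Origin: centre of its underside, z up.
There are look-alikes about, which are no part of the job. What is shaped like the flask_100ml but pink, purple or turquoise is not meant.

How it is judged:
By the outcome, as a careful person would: the job done as asked, in the order asked, and still so for the second after the job is handed in, with the robot touching nothing.
It also fails if it takes over 128 s, if anything falls off the work surface, if the arm or the gripper's body presses on something with over 40 N, if the wrist force passes 120 N, or if a joint passes its speed limit or range.

## Working session

There is one attempt and no reset: what is moved stays moved. The work goes in short steps, Python scripts to look and compute and a tool call to move; the robot and the scene stay as the last step left them, time stands still between calls to the robot, and variables do not carry over. Pictures are saved under pics/ and viewed, at most 14 in all, crops included, and the job is handed in when it is done.

Besides the shell and the picture viewer there is one more tool, called by a JSON object that holds its "method" and its "body". jog_arm: Moves the arm, as the interface text tells. Its arguments: {"type":"object","properties":{"moves":{"type":"array","items":{"type":"array","items":{"type":"array","items":{"type":"number"}}}},"grip_force":{"type":"number"}},"required":["moves"]}

```bash
mkdir -p pics
python3 - <<'E'
from station import manip
import cv2,numpy as np
s=manip.observe();print({k:np.round(v,3).tolist() for k,v in s.items()})
for n in("scene","top"):
    p,d=manip.get_image(n);cv2.imwrite(f"pics/{n}0.png",p[:,:,::-1]);np.savez(f"{n}0.npz",p=p,d=d)
    c=manip.camera_params(n);print(n,{k:np.round(v,4).tolist() for k,v in c.items()})
E
```

```text
{'t': 0.0, 'joints': [0.974, 0.207, 1.543, 0.0, 1.394, -0.15], 'qvel': [-0.002, -0.001, -0.001, 0.001, 0.002, 0.001], 'joint_torque': [0.001, -37.087, -28.142, 0.07, 0.036, -0.0], 'ee_pos': [0.247, 0.518, 0.204], 'tcp_rot': [0.221, 0.975, -0.001, -0.0], 'wrist_force': [-0.611, -0.749, -0.003], 'torque': [0.057, -0.005, -0.051], 'finger_force': 0.0, 'width': 1.002}
scene {'intrinsics': [[421.9091, 0.0, 282.0951], [0.0, 421.9091, 205.6482], [0.0, 0.0, 1.0]], 'rvec': [1.6209, 1.7843, -0.8208], 'tvec': [-0.0191, -0.2705, 1.6914]}
top {'intrinsics': [[414.8402, 0.0, 275.296], [0.0, 414.8402, 208.1902], [0.0, 0.0, 1.0]], 'rvec': [2.1885, -2.2015, 0.1056], 'tvec': [0.029, 0.5172, 1.3047]}
```

View pics/scene0.png

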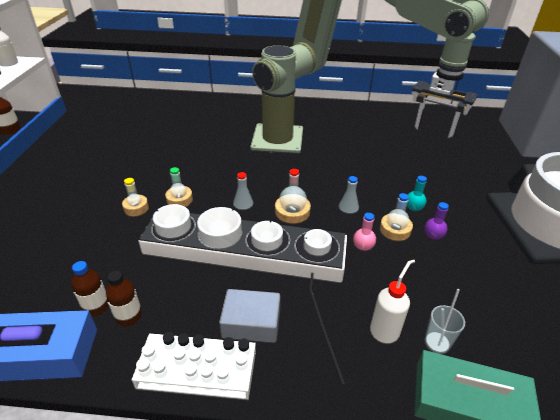

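View pics/top0.png

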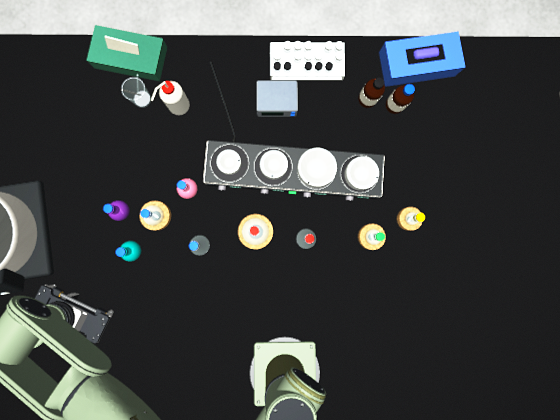

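Top view candidates:
- **Red:** 250 ml flask on its ring (254,231); conical_b (309,239) and wash-bottle cap (168,88) are not it.
- **Blue:** 100 ml flask on its ring (146,214). conical_a (194,245) is not it, nor are the look-alikes: turquoise (123,251), purple (109,209), pink (183,186).
- **Green, 50 ml:** (379,237).
- **Yellow, 25 ml:** (420,217).
- **Blocks left to right:** 229 is the 25 ml, 273 the 50 ml, 317 the 250 ml, 361 the 100 ml.

Next I measure these and take one close crop.

```bash
cat > h.py <<'E'
import cv2,numpy as np
from station import manip
def cam(n):
    c=manip.camera_params(n);K=np.array(c["intrinsics"]);R=cv2.Rodrigues(np.array(c["rvec"]))[0];t=np.array(c["tvec"]).ravel();return K,R,t
def ray(C,u,v):
    K,R,t=C;d=R.T@np.linalg.solve(K,[u,v,1]);return -R.T@t,d
def onplane(C,u,v,z):
    o,d=ray(C,u,v);return o+d*(z-o[2])/d[2]
def tri(C1,p1,C2,p2):
    o1,d1=ray(C1,*p1);o2,d2=ray(C2,*p2);s=np.linalg.lstsq(np.c_[d1,-d2],o2-o1,rcond=None)[0]
    a=o1+d1*s[0];b=o2+d2*s[1];return (a+b)/2,np.linalg.norm(a-b)
def cloud(C,d):
    K,R,t=C;v,u=np.mgrid[:d.shape[0],:d.shape[1]]
    p=np.stack([(u-K[0,2])/K[0,0]*d,(v-K[1,2])/K[1,1]*d,d],-1);return (p-t)@R
HUE={'red':[(0,8),(172,180)],'blue':[(100,118)],'green':[(55,80)],'yellow':[(25,34)]}
def blob(p,col,u,v,r=12):
    hsv=cv2.cvtColor(p,cv2.COLOR_RGB2HSV);m=np.zeros(p.shape[:2],bool)
    for a,b in HUE[col]: m|=(hsv[...,0]>=a)&(hsv[...,0]<=b)&(hsv[...,1]>150)&(hsv[...,2]>70)
    w=np.zeros_like(m);w[max(0,v-r):v+r,max(0,u-r):u+r]=1;m&=w
    ys,xs=np.nonzero(m);return (xs.mean(),ys.mean()),m.sum(),m
E
python3 - <<'E'
from h import *
T=cam("top");S=cam("scene");a=np.load("top0.npz");b=np.load("scene0.npz")
PT=cloud(T,a['d']);PS=cloud(S,b['d'])
for n,c,t,s in [("250","red",(254,231),(294,173)),("100","blue",(146,214),(403,198)),("50","green",(379,237),(175,172)),("25","yellow",(420,217),(129,182)),("conA","blue",(194,245),(353,180)),("conB","red",(309,239),(242,176))]:
    q,k,m=blob(a['p'],c,*t,9);q2,k2,m2=blob(b['p'],c,*s,9)
    X,e=tri(T,q,S,q2);pt=np.median(PT[m],0);ps=np.median(PS[m2],0)
    print(n,np.round(q,1),k,np.round(q2,1),k2,"tri",X.round(4),round(e,4),"dT",pt.round(3),"dS",ps.round(3))
# blocks: outer rim via depth band
d=a['d'];
for n,u,h,D in [("25",229,.03,.072),("50",273,.034,.084),("250",317,.048,.116),("100",361,.040,.098)]:
    z=65e-3+h;m=(np.abs(PT[...,2]-z)<.006)
    g=np.zeros_like(m);g[130:205,u-24:u+24]=1;m&=g
    pts=PT[m][:,:2].astype(np.float32)
    if len(pts)>10:
        cen,r=cv2.minEnclosingCircle(pts);print("block",n,len(pts),np.round(cen,4),round(2*r,4), np.percentile(PT[m][:,2],[10,50,90]).round(3))
crop=lambda p,x0,x1,y0,y1,f:cv2.resize(p[y0:y1,x0:x1,::-1],None,fx=f,fy=f,interpolation=cv2.INTER_CUBIC)
A=crop(a['p'],90,440,135,270,2.2);B=crop(b['p'],110,460,150,270,2.2);cv2.imwrite("pics/c0.png",np.vstack([A,B]))
E
```

```text
250 [253.8 230.2] 53 [293.7 171.5] 58 tri [0.445  0.0904 0.1548] 0.0007 dT [0.445 0.09  0.156] dS [0.449 0.09  0.157]
100 [144.6 212.8] 54 [403.2 196.4] 64 tri [0.4978 0.4075 0.1299] 0.0001 dT [0.497 0.407 0.132] dS [0.501 0.408 0.132]
50 [379.9 236.1] 53 [174.1 170. ] 51 tri [ 0.426  -0.2805  0.1177] 0.0007 dT [ 0.426 -0.28   0.12 ] dS [ 0.429 -0.279  0.121]
25 [420.2 216.8] 66 [128.4 180.2] 40 tri [ 0.4827 -0.4054  0.1099] 0.0011 dT [ 0.482 -0.404  0.111] dS [ 0.484 -0.403  0.112]
conA [191.6 245.7] 23 [352.5 178.8] 53 tri [0.4014 0.2719 0.1117] 0.0046 dT [0.401 0.278 0.114] dS [0.406 0.271 0.115]
conB [309.4 238.2] 61 [241.2 174.9] 56 tri [ 0.4211 -0.0722  0.1126] 0.0001 dT [ 0.422 -0.072  0.114] dS [ 0.424 -0.072  0.115]
block 25 270 [0.6547 0.168 ] 0.0726 [0.09  0.094 0.097]
block 50 337 [0.6457 0.0314] 0.0845 [0.095 0.098 0.101]
block 250 403 [ 0.634  -0.0983] 0.117 [0.108 0.111 0.115]
block 100 400 [ 0.6178 -0.2361] 0.0989 [0.1   0.104 0.107]
```

View pics/c0.png

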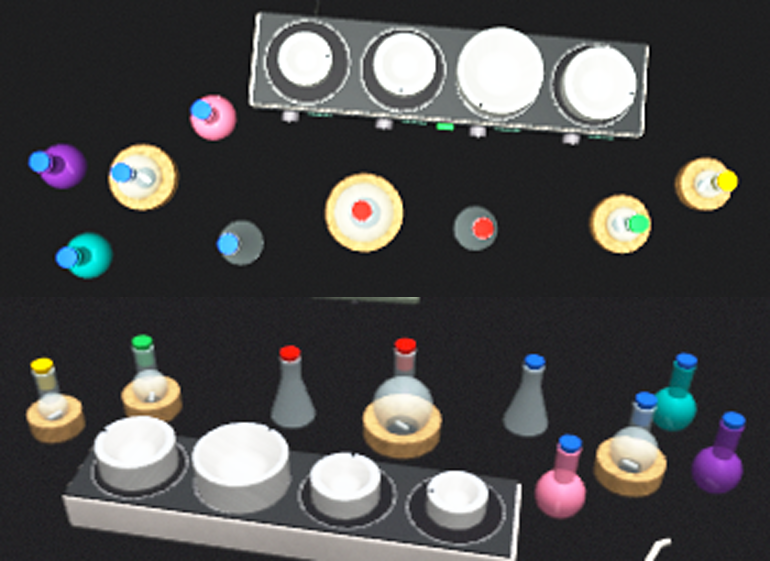

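The crop shows all four targets on cork rings. The look-alikes and conicals have no ring. Measured block diameters (72.6, 84.5, 117 and 98.9 mm) identify the blocks. I'll turn the tool so its y is world x and go above the 250 ml flask.

{"method": "jog_arm", "body": {"moves": [[[0, 0, -1.2, 0, 0, 8.06, 1], [0, 0, -1.2, 0, 0, 8.06, 1], [0, 0, -1.2, 0, 0, 8.06, 1], [0, 0, -1.2, 0, 0, 8.06, 1]]]}}

```text
t: 0.5
ee_pos: [0.2476, 0.5184, 0.2532]
tcp_rot: [0.486, 0.874, -0.001, -0.0]
wrist_force: [0.3, 0.7, 0.2]
width: 1.0
finger_force: 0.0
```

{"method": "jog_arm", "body": {"moves": [[[0, 0, -1.2, 0, 0, 8.06, 1], [0, 0, -1.2, 0, 0, 8.06, 1], [0, 0, -1.2, 0, 0, 8.06, 1], [0, 0, -1.2, 0, 0, 8.06, 1]]]}}

```text
t: 0.9
ee_pos: [0.2477, 0.5184, 0.3012]
tcp_rot: [0.709, 0.705, -0.001, 0.0]
wrist_force: [1.2, 0.3, -0.2]
width: 0.999
finger_force: 0.0
```

{"method": "jog_arm", "body": {"moves": [[[-4.28, 1.98, 0, 0, 0, 0, 1], [-4.28, 1.98, 0, 0, 0, 0, 1], [-4.28, 1.98, 0, 0, 0, 0, 1], [-4.28, 1.98, 0, 0, 0, 0, 1], [-4.28, 1.98, 0, 0, 0, 0, 1]]]}}

```text
t: 1.4
ee_pos: [0.3469, 0.303, 0.301]
tcp_rot: [0.707, 0.707, -0.0, -0.0]
wrist_force: [0.7, -1.3, 0.2]
width: 0.997
finger_force: 0.0
```

{"method": "jog_arm", "body": {"moves": [[[-4.28, 1.98, 0, 0, 0, 0, 1], [-4.28, 1.98, 0, 0, 0, 0, 1], [-4.28, 1.98, 0, 0, 0, 0, 1], [-4.28, 1.98, 0, 0, 0, 0, 1], [0, 0, 0, 0, 0, 0, 1]]]}}

```text
t: 1.9
ee_pos: [0.4275, 0.1288, 0.3009]
tcp_rot: [0.71, 0.704, -0.001, 0.001]
wrist_force: [-0.4, 0.0, -0.3]
width: 1.002
finger_force: 0.0
```

Run:
```python
from h import *
c=manip.camera_params("wrist");print({k:np.round(v,4).tolist() for k,v in c.items()})
p,d=manip.get_image("wrist");cv2.imwrite("pics/w1.png",p[:,:,::-1]);np.savez("w1.npz",p=p,d=d,**c)
R=cv2.Rodrigues(np.array(c["rvec"]))[0];print(-R.T@np.ravel(c["tvec"]))
```

```text
{'intrinsics': [[325.1923, 0.0, 275.1704], [0.0, 325.1923, 203.9418], [0.0, 0.0, 1.0]], 'rvec': [-2.8684, 0.0121, 0.0025], 'tvec': [-0.4265, 0.0738, 0.5184]}
[0.42856806 0.20730429 0.47902909]
```

View pics/w1.png

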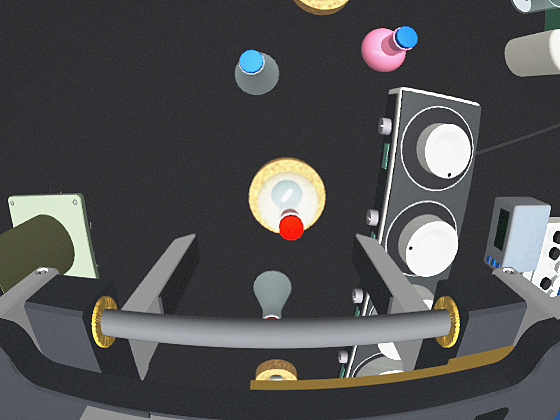

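The wrist view shows the 250 ml flask, red stopper at (291,227), between the open fingers. The two small blocks are at (443,150) and (428,245). I'll refine from this.

```bash
cat >> h.py <<'E'
def wcloud(p,d,c):
    K=np.array(c["intrinsics"]);R=cv2.Rodrigues(np.array(c["rvec"]))[0];t=np.ravel(c["tvec"])
    v,u=np.mgrid[:d.shape[0],:d.shape[1]];x=(u-K[0,2])/K[0,0];y=(v-K[1,2])/K[1,1];r=np.hypot(x,y)+1e-9
    k=np.tan(np.minimum(r,1.5))/r;return (np.stack([x*k*d,y*k*d,d],-1)-t)@R
def circ(pts):
    pts=pts.astype(np.float64);A=np.c_[2*pts,np.ones(len(pts))];s=np.linalg.lstsq(A,(pts**2).sum(1),rcond=None)[0]
    return s[:2],np.sqrt(s[2]+s[:2]@s[:2])
E
python3 - <<'E'
from h import *
w=dict(np.load("w1.npz"));P=wcloud(w['p'],w['d'],w)
q,k,m=blob(w['p'],'red',291,227,18);t=P[m];print(q,k,np.percentile(t,[5,50,95],axis=0).round(4))
top=t[t[:,2]>np.percentile(t[:,2],90)-.004];print("top",cv2.minEnclosingCircle(top[:,:2].astype(np.float32)),top[:,2].mean())
for n,x,y,h in [("25",.6565,.168,.03),("50",.644,.0335,.034)]:
    m=(abs(P[...,2]-.065-h)<.004)&(np.hypot(P[...,0]-x,P[...,1]-y)<.06)
    print(n,m.sum(),cv2.minEnclosingCircle(P[m][:,:2].astype(np.float32)))
E
```

```text
(np.float64(290.85110663983903), np.float64(227.43259557344064)) 497 [[0.4336 0.0674 0.1217]
 [0.4441 0.0909 0.1563]
 [0.4547 0.1024 0.1574]]
top ((0.4441741108894348, 0.09093774110078812), 0.013543815352022648) 0.15630996442673736
25 1081 ((0.6552203893661499, 0.16938799619674683), 0.03680245205760002)
50 1149 ((0.6457984447479248, 0.032247837632894516), 0.0427558571100235)
```

{"method": "jog_arm", "body": {"moves": [[[-3.8, 1.7, 0, 0, 0, 0, 1], [0, 0, 3.5, 0, 0, 0, 1], [0, 0, 3.5, 0, 0, 0, 1], [0, 0, 3.5, 0, 0, 0, 1], [0, 0, 0, 0, 0, 0, 1]]]}}

```text
t: 2.45
ee_pos: [0.4379, 0.0968, 0.1912]
tcp_rot: [0.707, 0.708, -0.004, -0.004]
wrist_force: [-0.3, 0.6, -0.7]
width: 1.001
finger_force: 0.0
```

{"method": "jog_arm", "body": {"moves": [[[0, 0, 0, 0, 0, 0, 1], [0, 0, 0, 0, 0, 0, 1]]]}}

```text
t: 2.65
ee_pos: [0.4444, 0.0963, 0.1987]
tcp_rot: [0.707, 0.707, 0.001, 0.001]
wrist_force: [0.6, 1.1, -0.5]
width: 0.998
finger_force: 0.0
```

{"method": "jog_arm", "body": {"moves": [[[-0.5, 0, 2.5, 0, 0, 0, 1], [0, 0, 2.5, 0, 0, 0, 1], [0, 0, 2.5, 0, 0, 0, 1], [0, 0, 2.2, 0, 0, 0, 1], [0, 0, 0, 0, 0, 0, 1]]]}}

```text
t: 3.15
ee_pos: [0.442, 0.0908, 0.0987]
tcp_rot: [0.707, 0.707, -0.001, -0.001]
wrist_force: [-1.1, -0.2, -0.5]
width: 0.998
finger_force: 0.0
```

{"method": "jog_arm", "body": {"moves": [[[0, 0, 0, 0, 0, 0, 1], [0, 0, 0, 0, 0, 0, 1]]]}}

```text
t: 3.35
ee_pos: [0.4451, 0.0907, 0.1018]
tcp_rot: [0.707, 0.707, 0.002, 0.002]
wrist_force: [0.1, 0.4, -0.3]
width: 1.0
finger_force: 0.0
```

{"method": "jog_arm", "body": {"moves": [[[0, 0, 0, 0, 0, 0, -1], [0, 0, 0, 0, 0, 0, -1], [0, 0, 0, 0, 0, 0, -1], [0, 0, 0, 0, 0, 0, -1], [0, 0, 0, 0, 0, 0, -1]]], "grip_force": 20}}

```text
t: 3.85
ee_pos: [0.4429, 0.0905, 0.0995]
tcp_rot: [0.707, 0.707, -0.0, -0.0]
wrist_force: [0.3, 0.5, -0.3]
width: 0.609
finger_force: 0.0
```

{"method": "jog_arm", "body": {"moves": [[[0, 0, 0, 0, 0, 0, -1], [0, 0, 0, 0, 0, 0, -1], [0, 0, 0, 0, 0, 0, -1], [0, 0, 0, 0, 0, 0, -1], [0, 0, 0, 0, 0, 0, -1]]]}}

```text
t: 4.35
ee_pos: [0.4431, 0.0905, 0.0994]
tcp_rot: [0.707, 0.707, 0.0, 0.0]
wrist_force: [0.4, -1.2, -0.8]
width: 0.288
finger_force: 20.0
```

{"method": "jog_arm", "body": {"moves": [[[0, 0, -0.5, 0, 0, 0, -1], [0, 0, -0.7, 0, 0, 0, -1], [0, 0, -0.8, 0, 0, 0, -1], [0, 0, 0, 0, 0, 0, -1], [0, 0, 0, 0, 0, 0, -1]]]}}

```text
t: 4.85
ee_pos: [0.4433, 0.0905, 0.12]
tcp_rot: [0.707, 0.707, 0.0, 0.0]
wrist_force: [0.1, -0.8, -1.0]
width: 0.28
finger_force: 20.0
```

{"method": "jog_arm", "body": {"moves": [[[0, 0, -1.5, 0, 0, 0, -1], [0, 0, -2.8, 0, 0, 0, -1], [0, 0, -3, 0, 0, 0, -1], [0, 0, -2.8, 0, 0, 0, -1], [0, 0, -1.9, 0, 0, 0, -1]]]}}

```text
t: 5.35
ee_pos: [0.4435, 0.0906, 0.2414]
tcp_rot: [0.707, 0.707, 0.001, 0.001]
wrist_force: [0.8, 0.3, -1.6]
width: 0.284
finger_force: 20.0
```

{"method": "jog_arm", "body": {"moves": [[[-1, 1, 0, 0, 0, 0, -1], [-2, 2, 0, 0, 0, 0, -1], [-2, 2, 0, 0, 0, 0, -1], [-2, 2, 0, 0, 0, 0, -1], [-2, 2, 0, 0, 0, 0, -1]]]}}

```text
t: 5.85
ee_pos: [0.5331, -0.0011, 0.2371]
tcp_rot: [0.707, 0.707, -0.001, -0.001]
wrist_force: [0.4, 1.3, -1.7]
width: 0.284
finger_force: 20.0
```

{"method": "jog_arm", "body": {"moves": [[[-2, 2, 0, 0, 0, 0, -1], [-2, 2, 0, 0, 0, 0, -1], [-2, 2, 0, 0, 0, 0, -1], [-2, 2, 0, 0, 0, 0, -1], [-1, 1, 0, 0, 0, 0, -1]]]}}

```text
t: 6.35
ee_pos: [0.6235, -0.0924, 0.2363]
tcp_rot: [0.708, 0.706, -0.001, -0.001]
wrist_force: [0.2, -0.3, -1.5]
width: 0.282
finger_force: 20.0
```

{"method": "jog_arm", "body": {"moves": [[[-1, 0.8, 0, 0, 0, 0, -1], [0, 0, 0, 0, 0, 0, -1], [0, 0, 0, 0, 0, 0, -1]]]}}

```text
t: 6.65
ee_pos: [0.6303, -0.0995, 0.2382]
tcp_rot: [0.707, 0.707, -0.0, -0.001]
wrist_force: [-0.0, 0.1, -1.7]
width: 0.285
finger_force: 20.0
```

```bash
cat > wl.py <<'E'
import sys
from h import *
tag=sys.argv[1]
print(np.round(manip.observe()["ee_pos"],4))
c=manip.camera_params("wrist");p,d=manip.get_image("wrist");cv2.imwrite(f"pics/w{tag}.png",p[:,:,::-1]);np.savez(f"w{tag}.npz",p=p,d=d,**c)
P=wcloud(p,d,c)
for n,x,y,h,D in [("25",.6557,.169,.03,.072),("50",.6452,.0325,.034,.084),("250",.6325,-.0995,.048,.116),("100",.6197,-.2354,.04,.098)]:
    m=(abs(P[...,2]-.065-h)<.004)&(np.hypot(P[...,0]-x,P[...,1]-y)<D/2+.012)
    if m.sum()>50:
        a,r=cv2.minEnclosingCircle(P[m][:,:2].astype(np.float32));print(n,m.sum(),np.round(a,4),round(2*r,4),np.median(P[m][:,2]).round(4))
E
python3 wl.py 2
```

```text
[ 0.6303 -0.0995  0.2382]
50 2813 [0.6463 0.0323] 0.085 0.0978
250 1778 [ 0.6345 -0.0977] 0.116 0.1117
```

View pics/w2.png

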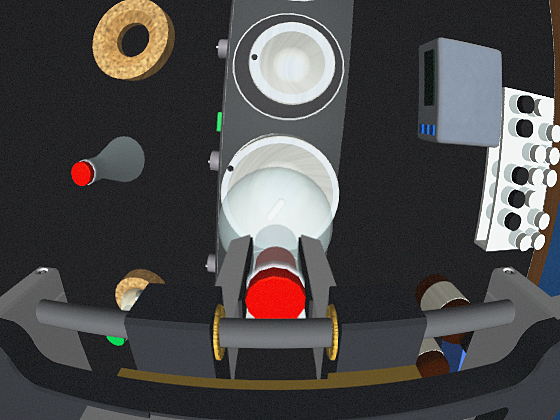

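{"method": "jog_arm", "body": {"moves": [[[0.1, 0.4, 0, 0, 0, 0, -1], [0, 0, 1.5, 0, 0, 0, -1], [0, 0, 1.8, 0, 0, 0, -1], [0, 0, 1.5, 0, 0, 0, -1], [0, 0, 0.8, 0, 0, 0, -1]]]}}

```text
t: 7.2
ee_pos: [0.6334, -0.0977, 0.1806]
tcp_rot: [0.707, 0.707, -0.001, -0.002]
wrist_force: [-0.1, 0.3, -1.0]
width: 0.284
finger_force: 20.0
```

{"method": "jog_arm", "body": {"moves": [[[0, 0, 0.5, 0, 0, 0, -1], [0, 0, 0, 0, 0, 0, -1], [0, 0, 0, 0, 0, 0, -1]]]}}

```text
t: 7.5
ee_pos: [0.6354, -0.0987, 0.1791]
tcp_rot: [0.707, 0.707, 0.0, 0.001]
wrist_force: [0.3, -0.6, -2.0]
width: 0.278
finger_force: 20.0
```

{"method": "jog_arm", "body": {"moves": [[[0, 0, 0.2, 0, 0, 0, -1], [0, 0, 0, 0, 0, 0, -1], [0, 0, 0.15, 0, 0, 0, -1], [0, 0, 0, 0, 0, 0, -1]]]}}

```text
t: 7.9
ee_pos: [0.6349, -0.0986, 0.175]
tcp_rot: [0.707, 0.707, 0.0, 0.0]
wrist_force: [-0.8, -0.8, -0.7]
width: 0.285
finger_force: 20.0
```

{"method": "jog_arm", "body": {"moves": [[[0, 0, 0.25, 0, 0, 0, -1], [0, 0, 0, 0, 0, 0, -1], [0, 0, 0.15, 0, 0, 0, -1], [0, 0, 0, 0, 0, 0, -1]]]}}

```text
t: 8.3
ee_pos: [0.6347, -0.0985, 0.1706]
tcp_rot: [0.707, 0.707, -0.0, -0.0]
wrist_force: [-0.1, 0.3, -1.9]
width: 0.284
finger_force: 20.0
```

{"method": "jog_arm", "body": {"moves": [[[0, 0, 0.1, 0, 0, 0, -1], [0, 0, 0, 0, 0, 0, -1], [0, 0, 0.1, 0, 0, 0, -1], [0, 0, 0, 0, 0, 0, -1]]]}}

```text
t: 8.7
ee_pos: [0.6348, -0.0985, 0.1688]
tcp_rot: [0.707, 0.707, -0.0, -0.0]
wrist_force: [0.2, -0.9, -1.7]
width: 0.285
finger_force: 20.0
```

{"method": "jog_arm", "body": {"moves": [[[0, 0, 0.1, 0, 0, 0, -1], [0, 0, 0, 0, 0, 0, -1]]]}}

```text
t: 8.9
ee_pos: [0.6348, -0.0985, 0.1678]
tcp_rot: [0.707, 0.707, -0.0, -0.0]
wrist_force: [0.3, 0.6, -0.7]
width: 0.287
finger_force: 20.0
```

{"method": "jog_arm", "body": {"moves": [[[0, 0, 0.1, 0, 0, 0, -1], [0, 0, 0, 0, 0, 0, -1]]]}}

```text
t: 9.1
ee_pos: [0.6349, -0.0984, 0.1676]
tcp_rot: [0.707, 0.707, 0.0, -0.0]
wrist_force: [-0.6, 1.0, 2.2]
width: 0.283
finger_force: 20.0
```

{"method": "jog_arm", "body": {"moves": [[[0, 0, 0.1, 0, 0, 0, -1], [0, 0, 0, 0, 0, 0, -1]]]}}

```text
t: 9.3
ee_pos: [0.6349, -0.0984, 0.1676]
tcp_rot: [0.707, 0.707, 0.0, 0.0]
wrist_force: [-3.6, 1.1, 6.5]
width: 0.281
finger_force: 20.0
```

{"method": "jog_arm", "body": {"moves": [[[0, 0, -0.1, 0, 0, 0, -1], [0, 0, 0, 0, 0, 0, -0.3], [0, 0, 0, 0, 0, 0, -0.1], [0, 0, 0, 0, 0, 0, 0.3], [0, 0, 0, 0, 0, 0, 0.5]]]}}

```text
t: 9.8
ee_pos: [0.635, -0.0986, 0.1667]
tcp_rot: [0.707, 0.707, -0.0, 0.0]
wrist_force: [0.4, 0.8, -0.5]
width: 0.564
finger_force: 0.0
```

{"method": "jog_arm", "body": {"moves": [[[0, 0, 0, 0, 0, 0, 1], [0, 0, 0, 0, 0, 0, 1], [0, 0, 0, 0, 0, 0, 1], [0, 0, 0, 0, 0, 0, 1], [0, 0, 0, 0, 0, 0, 1]]]}}

```text
t: 10.3
ee_pos: [0.6349, -0.0985, 0.167]
tcp_rot: [0.707, 0.707, -0.0, 0.0]
wrist_force: [0.0, -0.8, -0.5]
width: 0.982
finger_force: 0.0
```

{"method": "jog_arm", "body": {"moves": [[[0, 0, -2, 0, 0, 0, 1], [0, 0, -3, 0, 0, 0, 1], [0, 0, -3, 0, 0, 0, 1], [0, 0, -3, 0, 0, 0, 1], [0, 0, -1, 0, 0, 0, 1]]]}}

```text
t: 10.8
ee_pos: [0.6367, -0.099, 0.2915]
tcp_rot: [0.707, 0.707, 0.002, 0.003]
wrist_force: [0.2, -0.6, 0.8]
width: 1.003
finger_force: 0.0
```

```bash
python3 wl.py 3
python3 - <<'E'
from h import *
w=dict(np.load("w3.npz"));P=wcloud(w['p'],w['d'],w)
hsv=cv2.cvtColor(w['p'],cv2.COLOR_RGB2HSV)
m=((hsv[...,0]<8)|(hsv[...,0]>172))&(hsv[...,1]>150)&(hsv[...,2]>70)&(P[...,2]>.2)&(P[...,0]>.55)
t=P[m];t=t[t[:,2]>t[:,2].max()-.005];print(len(t),cv2.minEnclosingCircle(t[:,:2].astype(np.float32)),np.median(t[:,2]))
E
```

```text
[ 0.6367 -0.099   0.2915]
50 2097 [0.6464 0.0324] 0.085 0.0978
250 2212 [ 0.6347 -0.0978] 0.1167 0.1116
100 1632 [ 0.6184 -0.2357] 0.0994 0.1038
7 ((0.6357540488243103, -0.0205182284116745), 9.999999747378752e-05) 0.46959680137715226
```

View pics/w3.png

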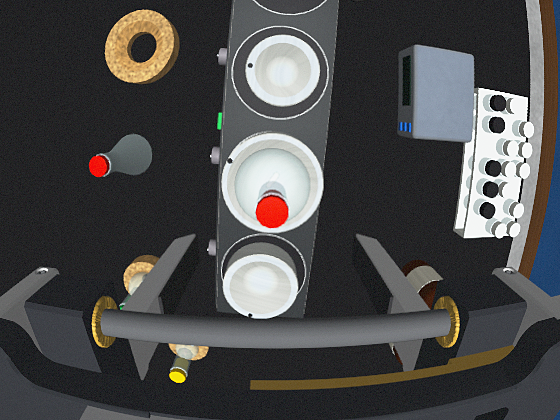

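250 ml is seated: red stopper at (272,210) stands centred over the hollow. The 50 ml block is at (283,70) and the 100 ml at (262,285). Next the 100 ml flask.

{"method": "jog_arm", "body": {"moves": [[[2, -0.6, 0, 0, 0, 0, 1], [4, -1.1, 0, 0, 0, 0, 1], [4.5, -1.25, 0, 0, 0, 0, 1], [4.5, -1.25, 0, 0, 0, 0, 1], [4.5, -1.25, 0, 0, 0, 0, 1]]]}}

```text
t: 11.35
ee_pos: [0.5775, 0.0993, 0.2838]
tcp_rot: [0.707, 0.707, -0.002, -0.002]
wrist_force: [1.1, -1.2, 0.7]
width: 0.999
finger_force: 0.0
```

{"method": "jog_arm", "body": {"moves": [[[4.5, -1.25, 0, 0, 0, 0, 1], [4.5, -1.25, 0, 0, 0, 0, 1], [4.5, -1.25, 0, 0, 0, 0, 1], [4.5, -1.25, 0, 0, 0, 0, 1], [4.5, -1.2, 0, 0, 0, 0, 1]]]}}

```text
t: 11.85
ee_pos: [0.5151, 0.3237, 0.2839]
tcp_rot: [0.707, 0.707, -0.002, -0.001]
wrist_force: [0.4, -0.8, 0.2]
width: 1.004
finger_force: 0.0
```

{"method": "jog_arm", "body": {"moves": [[[4.5, -1.2, 0, 0, 0, 0, 1], [2, -0.4, 0, 0, 0, 0, 1], [0, 0, 0, 0, 0, 0, 1], [0, 0, 0, 0, 0, 0, 1]]]}}

```text
t: 12.25
ee_pos: [0.5007, 0.3865, 0.2845]
tcp_rot: [0.707, 0.708, -0.002, -0.0]
wrist_force: [0.2, 0.1, -0.1]
width: 0.999
finger_force: 0.0
```

```bash
cat > ws.py <<'E'
import sys
from h import *
tag,col,x,y,z=sys.argv[1],sys.argv[2],*map(float,sys.argv[3:6])
print(np.round(manip.observe()["ee_pos"],4))
c=manip.camera_params("wrist");p,d=manip.get_image("wrist");cv2.imwrite(f"pics/w{tag}.png",p[:,:,::-1]);np.savez(f"w{tag}.npz",p=p,d=d,**c)
P=wcloud(p,d,c);_,_,m=blob(p,col,280,210,300)
m&=(np.hypot(P[...,0]-x,P[...,1]-y)<.035)&(abs(P[...,2]-z)<.012)
t=P[m];zt=np.percentile(t[:,2],80);t=t[abs(t[:,2]-zt)<.003];v,u=np.nonzero(m);a,r=cv2.minEnclosingCircle(t[:,:2].astype(np.float32))
print(len(t),"px",u.mean().round(),v.mean().round(),"xy",np.round(a,4),"r",round(r,4),"top",zt.round(4))
E
python3 ws.py 4 blue .4978 .4075 .131
```

```text
[0.5007 0.3865 0.2845]
14 px 272.0 160.0 xy [0.496  0.4156] r 0.0105 top 0.1309
```

View pics/w4.png

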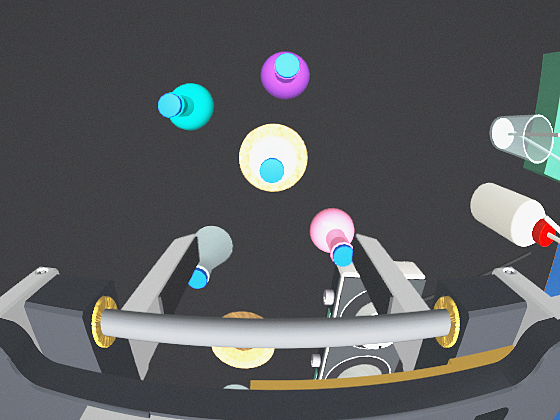

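The wrist view shows the clear flask on its cork ring, stopper at (272,170). Purple (285,67), turquoise (190,105), pink (335,235) and the conical (205,255) are clear of it. The blue looks lighter here, so I'll widen the hue.

```bash
sed -i "s/(100,118)/(88,118)/; s/'yellow':\[(25,34)\]/'yellow':[(22,36)]/" h.py
python3 - <<'E'
from h import *
w=dict(np.load("w4.npz"));P=wcloud(w['p'],w['d'],w);_,n,m=blob(w['p'],'blue',272,170,16);m&=P[...,2]>.12
t=P[m];zt=np.percentile(t[:,2],80);t=t[abs(t[:,2]-zt)<.003];print(n,len(t),zt,cv2.minEnclosingCircle(t[:,:2].astype(np.float32)))
E
```

```text
443 432 0.13229252067986563 ((0.49659019708633423, 0.4080738127231598), 0.013054130598902702)
```

{"method": "jog_arm", "body": {"moves": [[[2.2, -0.4, 1, 0, 0, 0, 1], [0, 0, 3, 0, 0, 0, 1], [0, 0, 3, 0, 0, 0, 1], [0, 0, 3, 0, 0, 0, 1], [0, 0, 0, 0, 0, 0, 1]]]}}

```text
t: 12.8
ee_pos: [0.4956, 0.4047, 0.1808]
tcp_rot: [0.708, 0.706, -0.006, -0.001]
wrist_force: [-0.6, -0.7, -0.6]
width: 1.002
finger_force: 0.0
```

{"method": "jog_arm", "body": {"moves": [[[0, 0, 0, 0, 0, 0, 1], [0, 0, 0, 0, 0, 0, 1], [0, 0, 0, 0, 0, 0, 1]]]}}

```text
t: 13.1
ee_pos: [0.5001, 0.409, 0.1896]
tcp_rot: [0.707, 0.707, 0.002, 0.001]
wrist_force: [0.5, 0.2, 0.6]
width: 1.0
finger_force: 0.0
```

{"method": "jog_arm", "body": {"moves": [[[0, -0.2, 2.5, 0, 0, 0, 1], [0, 0, 3, 0, 0, 0, 1], [0, 0, 3, 0, 0, 0, 1], [0, 0, 2, 0, 0, 0, 1], [0, 0, 0, 0, 0, 0, 1]]]}}

```text
t: 13.6
ee_pos: [0.4948, 0.4073, 0.0795]
tcp_rot: [0.707, 0.707, -0.003, -0.001]
wrist_force: [-0.3, 0.9, -0.4]
width: 1.003
finger_force: 0.0
```

{"method": "jog_arm", "body": {"moves": [[[0, 0, 0, 0, 0, 0, 1], [0, 0, 0, 0, 0, 0, 1], [0, 0, 0, 0, 0, 0, 1], [0, 0, 0, 0, 0, 0, 1], [0, 0, 0, 0, 0, 0, 1]]]}}

```text
t: 14.1
ee_pos: [0.497, 0.4088, 0.0828]
tcp_rot: [0.707, 0.707, 0.001, 0.0]
wrist_force: [-0.9, 0.4, -0.3]
width: 1.001
finger_force: 0.0
```

{"method": "jog_arm", "body": {"moves": [[[0, 0, 0.1, 0, 0, 0, -1], [0, 0, 0, 0, 0, 0, -1], [0, 0, 0, 0, 0, 0, -1], [0, 0, 0, 0, 0, 0, -1], [0, 0, 0, 0, 0, 0, -1]]]}}

```text
t: 14.6
ee_pos: [0.4966, 0.4085, 0.0809]
tcp_rot: [0.707, 0.707, -0.0, 0.0]
wrist_force: [0.4, 0.0, -0.1]
width: 0.611
finger_force: 0.0
```

{"method": "jog_arm", "body": {"moves": [[[0, 0, 0, 0, 0, 0, -1], [0, 0, 0, 0, 0, 0, -1], [0, 0, 0, 0, 0, 0, -1], [0, 0, 0, 0, 0, 0, -1], [0, 0, 0, 0, 0, 0, -1]]]}}

```text
t: 15.1
ee_pos: [0.4966, 0.4085, 0.0809]
tcp_rot: [0.707, 0.707, -0.0, -0.0]
wrist_force: [-0.9, -0.2, -0.6]
width: 0.288
finger_force: 20.0
```

{"method": "jog_arm", "body": {"moves": [[[0, 0, -0.5, 0, 0, 0, -1], [0, 0, -0.7, 0, 0, 0, -1], [0, 0, -0.8, 0, 0, 0, -1], [0, 0, 0, 0, 0, 0, -1], [0, 0, 0, 0, 0, 0, -1]]]}}

```text
t: 15.6
ee_pos: [0.497, 0.4087, 0.1017]
tcp_rot: [0.707, 0.707, 0.001, 0.0]
wrist_force: [0.4, -0.0, -1.3]
width: 0.28
finger_force: 20.0
```

{"method": "jog_arm", "body": {"moves": [[[0, 0, -1.5, 0, 0, 0, -1], [0, 0, -2.5, 0, 0, 0, -1], [0, 0, -3, 0, 0, 0, -1], [0, 0, -2, 0, 0, 0, -1], [0, 0, -1, 0, 0, 0, -1]]]}}

```text
t: 16.1
ee_pos: [0.4979, 0.4093, 0.2047]
tcp_rot: [0.707, 0.707, 0.003, 0.001]
wrist_force: [-0.1, 1.1, -1.9]
width: 0.287
finger_force: 20.0
```

{"method": "jog_arm", "body": {"moves": [[[-1.5, 0, 0, 0, 0, 0, -1], [-3, 0, 0, 0, 0, 0, -1], [-4, 0, 0, 0, 0, 0, -1], [-4, 0, 0, 0, 0, 0, -1], [-4, 0, 0, 0, 0, 0, -1]]]}}

```text
t: 16.6
ee_pos: [0.4948, 0.2407, 0.1989]
tcp_rot: [0.707, 0.707, -0.002, -0.001]
wrist_force: [1.2, 0.1, -0.9]
width: 0.285
finger_force: 20.0
```

{"method": "jog_arm", "body": {"moves": [[[-4, 0, 0, 0, 0, 0, -1], [-4, 0, 0, 0, 0, 0, -1], [-4, 0, 0, 0, 0, 0, -1], [-4, 0, 0, 0, 0, 0, -1], [-4, 0, 0, 0, 0, 0, -1]]]}}

```text
t: 17.1
ee_pos: [0.4943, 0.0413, 0.1992]
tcp_rot: [0.707, 0.707, -0.001, -0.001]
wrist_force: [1.8, -0.1, -1.8]
width: 0.286
finger_force: 20.0
```

{"method": "jog_arm", "body": {"moves": [[[-4, 0, 0, 0, 0, 0, -1], [-4, 0, 0, 0, 0, 0, -1], [-4, 0, 0, 0, 0, 0, -1], [-4, 0, 0, 0, 0, 0, -1], [-4, 0, 0, 0, 0, 0, -1]]]}}

```text
t: 17.6
ee_pos: [0.4941, -0.1581, 0.1992]
tcp_rot: [0.707, 0.707, -0.001, -0.002]
wrist_force: [0.8, -0.3, -1.0]
width: 0.285
finger_force: 20.0
```

{"method": "jog_arm", "body": {"moves": [[[-4, 0, 0, 0, 0, 0, -1], [-2.5, 0, 0, 0, 0, 0, -1], [-1.4, 0, 0, 0, 0, 0, -1], [0, 0, 0, 0, 0, 0, -1]]]}}

```text
t: 18.0
ee_pos: [0.495, -0.2367, 0.1996]
tcp_rot: [0.708, 0.706, -0.0, -0.001]
wrist_force: [-0.3, 0.0, -1.3]
width: 0.284
finger_force: 20.0
```

Now +x by 12.3 cm, then settle.

{"method": "jog_arm", "body": {"moves": [[[0, 1.5, 0, 0, 0, 0, -1], [0, 3, 0, 0, 0, 0, -1], [0, 3.5, 0, 0, 0, 0, -1], [0, 3, 0, 0, 0, 0, -1], [0, 1.3, 0, 0, 0, 0, -1]]]}}

```text
t: 18.5
ee_pos: [0.6211, -0.233, 0.2]
tcp_rot: [0.706, 0.708, 0.0, -0.001]
wrist_force: [0.3, -0.0, -2.6]
width: 0.285
finger_force: 20.0
```

{"method": "jog_arm", "body": {"moves": [[[0, 0, 0, 0, 0, 0, -1], [0, 0, 0, 0, 0, 0, -1], [0, 0, 0, 0, 0, 0, -1]]]}}

```text
t: 18.8
ee_pos: [0.6182, -0.2347, 0.2006]
tcp_rot: [0.707, 0.707, -0.0, -0.001]
wrist_force: [0.7, 0.0, -1.3]
width: 0.285
finger_force: 20.0
```

```bash
python3 wl.py 5;  python3 ws.py 6 red .6347 -.098 .225
```

```text
[ 0.6182 -0.2347  0.2006]
250 3287 [ 0.6345 -0.0979] 0.1169 0.1117
100 2428 [ 0.6181 -0.2359] 0.0978 0.1039
[ 0.6183 -0.235   0.2009]
930 px 308.0 10.0 xy [ 0.6346 -0.0995] r 0.0128 top 0.2245
```

The 250 ml stopper top reads 0.2245 (expected 0.225), so it is seated. Lower the 100 ml.

{"method": "jog_arm", "body": {"moves": [[[-0.1, 0, 1, 0, 0, 0, -1], [0, 0, 1.5, 0, 0, 0, -1], [0, 0, 1.2, 0, 0, 0, -1], [0, 0, 0.7, 0, 0, 0, -1], [0, 0, 0.4, 0, 0, 0, -1]]]}}

```text
t: 19.4
ee_pos: [0.6184, -0.2361, 0.1508]
tcp_rot: [0.707, 0.707, -0.0, -0.001]
wrist_force: [0.8, 0.1, -1.6]
width: 0.284
finger_force: 20.0
```

{"method": "jog_arm", "body": {"moves": [[[0, 0, 0, 0, 0, 0, -1], [0, 0, 0, 0, 0, 0, -1], [0, 0, 0.2, 0, 0, 0, -1], [0, 0, 0, 0, 0, 0, -1], [0, 0, 0, 0, 0, 0, -1]]]}}

```text
t: 19.9
ee_pos: [0.6195, -0.2366, 0.1513]
tcp_rot: [0.707, 0.707, 0.0, 0.0]
wrist_force: [-0.8, -0.3, -2.0]
width: 0.284
finger_force: 20.0
```

{"method": "jog_arm", "body": {"moves": [[[0, 0, 0.1, 0, 0, 0, -1], [0, 0, 0, 0, 0, 0, -1], [0, 0, 0.1, 0, 0, 0, -1], [0, 0, 0, 0, 0, 0, -1]]]}}

```text
t: 20.3
ee_pos: [0.6192, -0.2365, 0.1487]
tcp_rot: [0.707, 0.707, -0.0, -0.0]
wrist_force: [0.1, -0.6, -1.0]
width: 0.287
finger_force: 20.0
```

{"method": "jog_arm", "body": {"moves": [[[0, 0, 0.15, 0, 0, 0, -1], [0, 0, 0, 0, 0, 0, -1], [0, 0, 0, 0, 0, 0, -1]]]}}

```text
t: 20.6
ee_pos: [0.6193, -0.2365, 0.1474]
tcp_rot: [0.707, 0.707, -0.0, -0.0]
wrist_force: [0.6, 0.9, -1.1]
width: 0.282
finger_force: 20.0
```

{"method": "jog_arm", "body": {"moves": [[[0, 0, 0.1, 0, 0, 0, -1], [0, 0, 0, 0, 0, 0, -1], [0, 0, 0, 0, 0, 0, -1]]]}}

```text
t: 20.9
ee_pos: [0.6194, -0.2365, 0.147]
tcp_rot: [0.707, 0.707, 0.0, 0.0]
wrist_force: [-1.4, 1.1, 3.0]
width: 0.285
finger_force: 20.0
```

{"method": "jog_arm", "body": {"moves": [[[0, 0, 0.1, 0, 0, 0, -1], [0, 0, 0, 0, 0, 0, -1], [0, 0, 0, 0, 0, 0, -1]]]}}

```text
t: 21.2
ee_pos: [0.6194, -0.2365, 0.1469]
tcp_rot: [0.707, 0.707, 0.0, 0.0]
wrist_force: [-3.1, 1.6, 6.0]
width: 0.282
finger_force: 20.0
```

{"method": "jog_arm", "body": {"moves": [[[0.1, -0.1, -0.1, 0, 0, 0, -1], [0, 0, 0, 0, 0, 0, -1], [0, 0, 0, 0, 0, 0, -1]]]}}

```text
t: 21.5
ee_pos: [0.6181, -0.2355, 0.1457]
tcp_rot: [0.707, 0.707, -0.0, -0.0]
wrist_force: [-0.8, -0.3, -1.2]
width: 0.286
finger_force: 20.0
```

{"method": "jog_arm", "body": {"moves": [[[0, 0, 0.05, 0, 0, 0, -1], [0, 0, 0, 0, 0, 0, -1], [0, 0, 0, 0, 0, 0, -1]]]}}

```text
t: 21.8
ee_pos: [0.6183, -0.2356, 0.1456]
tcp_rot: [0.707, 0.707, -0.0, -0.0]
wrist_force: [-1.1, -0.9, -1.0]
width: 0.286
finger_force: 20.0
```

{"method": "jog_arm", "body": {"moves": [[[0, 0, 0, 0, 0, 0, -0.3], [0, 0, 0, 0, 0, 0, -0.1], [0, 0, 0, 0, 0, 0, 0.3], [0, 0, 0, 0, 0, 0, 0.5], [0, 0, 0, 0, 0, 0, 1]]]}}

```text
t: 22.3
ee_pos: [0.6184, -0.2356, 0.1461]
tcp_rot: [0.707, 0.707, 0.0, 0.0]
wrist_force: [0.2, -0.0, 0.3]
width: 0.65
finger_force: 0.0
```

{"method": "jog_arm", "body": {"moves": [[[0, 0, 0, 0, 0, 0, 1], [0, 0, 0, 0, 0, 0, 1], [0, 0, 0, 0, 0, 0, 1], [0, 0, -2, 0, 0, 0, 1], [0, 0, -3, 0, 0, 0, 1]]]}}

```text
t: 22.8
ee_pos: [0.6166, -0.2346, 0.1935]
tcp_rot: [0.707, 0.707, -0.001, -0.003]
wrist_force: [0.1, 0.4, -0.2]
width: 0.996
finger_force: 0.0
```

{"method": "jog_arm", "body": {"moves": [[[0, 0, -3, 0, 0, 0, 1], [0, 0, -3, 0, 0, 0, 1], [0, 0, -2, 0, 0, 0, 1], [0, -2, 0, 0, 0, 0, 1], [0, -4, 0, 0, 0, 0, 1]]]}}

```text
t: 23.3
ee_pos: [0.5597, -0.2358, 0.2768]
tcp_rot: [0.707, 0.708, 0.001, 0.002]
wrist_force: [0.3, -0.9, -0.4]
width: 1.0
finger_force: 0.0
```

{"method": "jog_arm", "body": {"moves": [[[0, -4, 0, 0, 0, 0, 1], [0, -4, 0, 0, 0, 0, 1], [0, -3, 0, 0, 0, 0, 1], [-2.5, -2.2, 0, 0, 0, 0, 1], [-2, 0, 0, 0, 0, 0, 1]]]}}

```text
t: 23.8
ee_pos: [0.4246, -0.281, 0.2767]
tcp_rot: [0.708, 0.707, -0.0, 0.001]
wrist_force: [0.3, -0.4, 1.1]
width: 0.999
finger_force: 0.0
```

{"method": "jog_arm", "body": {"moves": [[[0, 0, 0, 0, 0, 0, 1], [0, 0, 0, 0, 0, 0, 1], [0, 0, 0, 0, 0, 0, 1], [0, 0, 0, 0, 0, 0, 1]]]}}

```text
t: 24.2
ee_pos: [0.427, -0.2798, 0.2757]
tcp_rot: [0.707, 0.707, 0.0, -0.0]
wrist_force: [-0.1, 0.0, -0.5]
width: 0.997
finger_force: 0.0
```

```bash
python3 ws.py 7 green .426 -.2805 .12; python3 ws.py 7b blue .6183 -.2356 .197;python3 ws.py 7c red .6347 -.098 .225
```

```text
[ 0.427  -0.2798  0.2757]
450 px 273.0 190.0 xy [ 0.4255 -0.2798] r 0.0132 top 0.12
[ 0.4269 -0.2798  0.2757]
502 px 479.0 164.0 xy [ 0.6177 -0.2351] r 0.0137 top 0.1964
[ 0.4268 -0.2799  0.2758]
469 px 512.0 17.0 xy [ 0.6336 -0.097 ] r 0.0145 top 0.2243
```

View pics/w7.png

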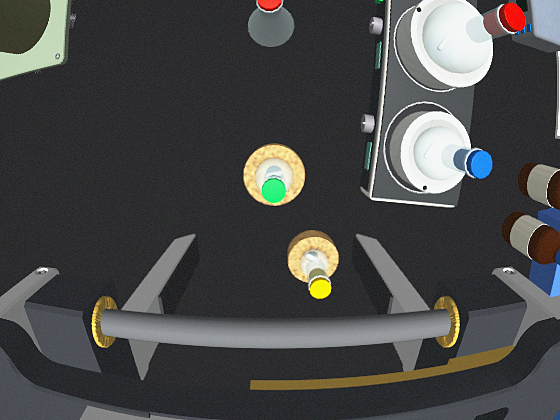

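100 ml top reads 0.1964 and 250 ml 0.2243, so both are seated and upright. The green stopper at (273,190) lies under the tool.

{"method": "jog_arm", "body": {"moves": [[[0, -0.1, 2, 0, 0, 0, 1], [0, 0, 4, 0, 0, 0, 1], [0, 0, 4, 0, 0, 0, 1], [0, 0, 2, 0, 0, 0, 1], [0, 0, 0, 0, 0, 0, 1]]]}}

```text
t: 24.85
ee_pos: [0.4231, -0.278, 0.1521]
tcp_rot: [0.707, 0.707, -0.0, -0.004]
wrist_force: [0.0, 0.5, -0.6]
width: 0.998
finger_force: 0.0
```

{"method": "jog_arm", "body": {"moves": [[[0, 0, 2, 0, 0, 0, 1], [0, 0, 3, 0, 0, 0, 1], [0, 0, 2.5, 0, 0, 0, 1], [0, 0, 1.2, 0, 0, 0, 1], [0, 0, 0, 0, 0, 0, 1]]]}}

```text
t: 25.35
ee_pos: [0.425, -0.28, 0.0685]
tcp_rot: [0.707, 0.707, -0.0, -0.001]
wrist_force: [-0.1, 0.5, -0.3]
width: 0.997
finger_force: 0.0
```

{"method": "jog_arm", "body": {"moves": [[[0, 0, 0, 0, 0, 0, 1], [0, 0, 0, 0, 0, 0, 1], [0, 0, 0, 0, 0, 0, 1], [0, 0, 0, 0, 0, 0, 1]]]}}

```text
t: 25.75
ee_pos: [0.4259, -0.281, 0.07]
tcp_rot: [0.707, 0.707, 0.0, 0.001]
wrist_force: [0.1, 0.8, -0.3]
width: 1.002
finger_force: 0.0
```

{"method": "jog_arm", "body": {"moves": [[[0.1, 0, 0.1, 0, 0, 0, -1], [0, 0, 0, 0, 0, 0, -1], [0, 0, 0, 0, 0, 0, -1], [0, 0, 0, 0, 0, 0, -1], [0, 0, 0, 0, 0, 0, -1]]]}}

```text
t: 26.25
ee_pos: [0.4253, -0.2794, 0.0679]
tcp_rot: [0.707, 0.707, -0.0, -0.0]
wrist_force: [0.2, -0.3, 0.4]
width: 0.615
finger_force: 0.0
```

{"method": "jog_arm", "body": {"moves": [[[0, 0, 0, 0, 0, 0, -1], [0, 0, 0, 0, 0, 0, -1], [0, 0, 0, 0, 0, 0, -1], [0, 0, 0, 0, 0, 0, -1], [0, 0, 0, 0, 0, 0, -1]]]}}

```text
t: 26.75
ee_pos: [0.4253, -0.2794, 0.0679]
tcp_rot: [0.707, 0.707, -0.0, -0.0]
wrist_force: [-0.1, 0.1, -0.7]
width: 0.285
finger_force: 20.0
```

{"method": "jog_arm", "body": {"moves": [[[0, 0, -0.5, 0, 0, 0, -1], [0, 0, -0.7, 0, 0, 0, -1], [0, 0, -0.8, 0, 0, 0, -1], [0, 0, 0, 0, 0, 0, -1], [0, 0, 0, 0, 0, 0, -1]]]}}

```text
t: 27.25
ee_pos: [0.4256, -0.2798, 0.0886]
tcp_rot: [0.707, 0.707, 0.0, 0.001]
wrist_force: [0.4, -0.7, -1.1]
width: 0.283
finger_force: 20.0
```

{"method": "jog_arm", "body": {"moves": [[[0, 0, -1.5, 0, 0, 0, -1], [0, 0, -2.5, 0, 0, 0, -1], [0, 0, -3, 0, 0, 0, -1], [0, 0, -2, 0, 0, 0, -1], [0, 0, -1, 0, 0, 0, -1]]]}}

```text
t: 27.75
ee_pos: [0.4262, -0.2802, 0.19]
tcp_rot: [0.707, 0.707, 0.0, 0.002]
wrist_force: [0.0, 0.2, -1.1]
width: 0.286
finger_force: 20.0
```

{"method": "jog_arm", "body": {"moves": [[[1.5, 1.5, 0, 0, 0, 0, -1], [3, 2.5, 0, 0, 0, 0, -1], [3.5, 2.5, 0, 0, 0, 0, -1], [3.5, 1, 0, 0, 0, 0, -1], [3.5, 0, 0, 0, 0, 0, -1]]]}}

```text
t: 28.25
ee_pos: [0.5009, -0.1279, 0.1869]
tcp_rot: [0.707, 0.707, -0.0, -0.001]
wrist_force: [-0.2, 0.2, -0.6]
width: 0.286
finger_force: 20.0
```

{"method": "jog_arm", "body": {"moves": [[[3.5, 0, 0, 0, 0, 0, -1], [3.5, 0, 0, 0, 0, 0, -1], [3.5, 0, 0, 0, 0, 0, -1], [3.5, 1, 0, 0, 0, 0, -1], [2.2, 3, 0, 0, 0, 0, -1]]]}}

```text
t: 28.75
ee_pos: [0.538, 0.0351, 0.1867]
tcp_rot: [0.707, 0.708, -0.001, -0.002]
wrist_force: [-0.2, -0.5, -0.9]
width: 0.283
finger_force: 20.0
```

{"method": "jog_arm", "body": {"moves": [[[0, 3.5, 0, 0, 0, 0, -1], [0, 3.5, 0, 0, 0, 0, -1], [0, 2.5, 0, 0, 0, 0, -1], [0, 1, 0, 0, 0, 0, -1], [0, 0, 0, 0, 0, 0, -1]]]}}

```text
t: 29.25
ee_pos: [0.6454, 0.0324, 0.1865]
tcp_rot: [0.707, 0.707, -0.001, -0.001]
wrist_force: [0.4, 0.3, -0.5]
width: 0.281
finger_force: 20.0
```

{"method": "jog_arm", "body": {"moves": [[[0, 0, 0, 0, 0, 0, -1], [0, 0, 0, 0, 0, 0, -1], [0, 0, 0, 0, 0, 0, -1]]]}}

```text
t: 29.55
ee_pos: [0.6445, 0.0325, 0.1882]
tcp_rot: [0.707, 0.707, -0.0, -0.0]
wrist_force: [-0.2, 0.1, -1.2]
width: 0.282
finger_force: 20.0
```

```bash
python3 wl.py 8
```

```text
[0.6445 0.0325 0.1882]
25 3041 [0.6552 0.1692] 0.073 0.0938
50 2331 [0.6463 0.0323] 0.084 0.0979
250 172 [ 0.6491 -0.0981] 0.0992 0.1118
```

Shift +0.15 in y; go down 5.3 cm, then finely to 0.131.

{"method": "jog_arm", "body": {"moves": [[[0, 0.15, 1, 0, 0, 0, -1], [0, 0, 1.5, 0, 0, 0, -1], [0, 0, 1.5, 0, 0, 0, -1], [0, 0, 0.8, 0, 0, 0, -1], [0, 0, 0.4, 0, 0, 0, -1]]]}}

```text
t: 30.1
ee_pos: [0.6455, 0.0326, 0.1333]
tcp_rot: [0.707, 0.707, -0.001, -0.002]
wrist_force: [0.5, -0.0, -0.6]
width: 0.283
finger_force: 20.0
```

{"method": "jog_arm", "body": {"moves": [[[0, 0, 0, 0, 0, 0, -1], [0, 0, 0, 0, 0, 0, -1], [0, 0, 0, 0, 0, 0, -1], [0, 0, 0, 0, 0, 0, -1]]]}}

```text
t: 30.5
ee_pos: [0.6475, 0.0324, 0.1368]
tcp_rot: [0.707, 0.707, 0.001, 0.001]
wrist_force: [-0.3, 0.1, -0.8]
width: 0.283
finger_force: 20.0
```

{"method": "jog_arm", "body": {"moves": [[[0, -0.05, 0.2, 0, 0, 0, -1], [0, 0, 0, 0, 0, 0, -1], [0, 0, 0.15, 0, 0, 0, -1], [0, 0, 0, 0, 0, 0, -1], [0, 0, 0, 0, 0, 0, -1]]]}}

```text
t: 31.0
ee_pos: [0.6464, 0.0325, 0.1323]
tcp_rot: [0.707, 0.707, -0.0, -0.0]
wrist_force: [1.2, -0.4, -1.2]
width: 0.283
finger_force: 20.0
```

{"method": "jog_arm", "body": {"moves": [[[0, 0, 0.1, 0, 0, 0, -1], [0, 0, 0, 0, 0, 0, -1], [0, 0, 0, 0, 0, 0, -1]]]}}

```text
t: 31.3
ee_pos: [0.6465, 0.0324, 0.1314]
tcp_rot: [0.707, 0.707, -0.0, 0.0]
wrist_force: [0.3, -0.4, -0.5]
width: 0.285
finger_force: 20.0
```

{"method": "jog_arm", "body": {"moves": [[[0, 0, 0.1, 0, 0, 0, -1], [0, 0, 0, 0, 0, 0, -1], [0, 0, 0, 0, 0, 0, -1]]]}}

```text
t: 31.6
ee_pos: [0.6466, 0.0327, 0.1309]
tcp_rot: [0.707, 0.707, 0.0, 0.0]
wrist_force: [-1.2, 1.9, 1.3]
width: 0.282
finger_force: 20.0
```

{"method": "jog_arm", "body": {"moves": [[[0, 0, -0.05, 0, 0, 0, -0.3], [0, 0, 0, 0, 0, 0, -0.1], [0, 0, 0, 0, 0, 0, 0.3], [0, 0, 0, 0, 0, 0, 0.5], [0, 0, 0, 0, 0, 0, 1]]]}}

```text
t: 32.1
ee_pos: [0.6464, 0.0324, 0.1308]
tcp_rot: [0.707, 0.707, -0.0, -0.0]
wrist_force: [-0.2, -0.2, -0.7]
width: 0.651
finger_force: 0.0
```

{"method": "jog_arm", "body": {"moves": [[[0, 0, 0, 0, 0, 0, 1], [0, 0, 0, 0, 0, 0, 1], [0, 0, 0, 0, 0, 0, 1], [0, 0, -2, 0, 0, 0, 1], [0, 0, -3, 0, 0, 0, 1]]]}}

```text
t: 32.6
ee_pos: [0.6444, 0.0326, 0.1786]
tcp_rot: [0.707, 0.707, -0.002, -0.002]
wrist_force: [0.1, -0.1, 0.0]
width: 1.001
finger_force: 0.0
```

{"method": "jog_arm", "body": {"moves": [[[0, 0, -4, 0, 0, 0, 1], [0, 0, -4, 0, 0, 0, 1], [0, -1, -2, 0, 0, 0, 1], [0, -4, 0, 0, 0, 0, 1], [-2, -4, 0, 0, 0, 0, 1]]]}}

```text
t: 33.1
ee_pos: [0.5564, 0.0137, 0.2821]
tcp_rot: [0.706, 0.708, 0.001, 0.001]
wrist_force: [-1.1, -1.2, 0.2]
width: 1.0
finger_force: 0.0
```

{"method": "jog_arm", "body": {"moves": [[[-3, -3.5, 0, 0, 0, 0, 1], [-4, -2, 0, 0, 0, 0, 1], [-4.5, -1, 0, 0, 0, 0, 1], [-4.5, -0.7, 0, 0, 0, 0, 1], [-4.5, 0, 0, 0, 0, 0, 1]]]}}

```text
t: 33.6
ee_pos: [0.4834, -0.1939, 0.2816]
tcp_rot: [0.707, 0.707, 0.0, 0.001]
wrist_force: [1.0, 0.3, 0.5]
width: 1.002
finger_force: 0.0
```

{"method": "jog_arm", "body": {"moves": [[[-4.5, 0, 0, 0, 0, 0, 1], [-4.5, 0, 0, 0, 0, 0, 1], [-4.5, 0, 0, 0, 0, 0, 1], [-4, 0, 0, 0, 0, 0, 1], [-2, 0, 0, 0, 0, 0, 1]]]}}

```text
t: 34.1
ee_pos: [0.4835, -0.3909, 0.2805]
tcp_rot: [0.708, 0.706, -0.0, 0.0]
wrist_force: [0.5, -0.5, -0.2]
width: 1.002
finger_force: 0.0
```

{"method": "jog_arm", "body": {"moves": [[[0, 0, 0, 0, 0, 0, 1], [0, 0, 0, 0, 0, 0, 1], [0, 0, 0, 0, 0, 0, 1], [0, 0, 0, 0, 0, 0, 1]]]}}

```text
t: 34.5
ee_pos: [0.4847, -0.3861, 0.2813]
tcp_rot: [0.707, 0.708, 0.0, 0.0]
wrist_force: [-0.4, 0.6, 0.6]
width: 0.999
finger_force: 0.0
```

```bash
python3 ws.py 9 yellow .482 -.4045 .111
```

```text
[ 0.4847 -0.3861  0.2813]
420 px 273.0 203.0 xy [ 0.4825 -0.404 ] r 0.0133 top 0.1113
```

{"method": "jog_arm", "body": {"moves": [[[-1.8, -0.2, 1, 0, 0, 0, 1], [0, 0, 3.5, 0, 0, 0, 1], [0, 0, 4, 0, 0, 0, 1], [0, 0, 2.5, 0, 0, 0, 1], [0, 0, 1, 0, 0, 0, 1]]]}}

```text
t: 35.05
ee_pos: [0.4802, -0.4042, 0.1563]
tcp_rot: [0.707, 0.707, -0.0, -0.004]
wrist_force: [-0.4, 0.8, 0.1]
width: 0.998
finger_force: 0.0
```

{"method": "jog_arm", "body": {"moves": [[[0, 0, 0, 0, 0, 0, 1], [0, 0, 0, 0, 0, 0, 1], [0, 0, 0, 0, 0, 0, 1]]]}}

```text
t: 35.35
ee_pos: [0.4834, -0.4068, 0.1633]
tcp_rot: [0.707, 0.707, -0.0, 0.002]
wrist_force: [0.1, 0.8, -0.4]
width: 0.999
finger_force: 0.0
```

{"method": "jog_arm", "body": {"moves": [[[0.2, 0, 2, 0, 0, 0, 1], [0, 0, 3, 0, 0, 0, 1], [0, 0, 3, 0, 0, 0, 1], [0, 0, 1.6, 0, 0, 0, 1], [0, 0, 0.5, 0, 0, 0, 1]]]}}

```text
t: 35.85
ee_pos: [0.4818, -0.403, 0.0589]
tcp_rot: [0.707, 0.707, 0.0, -0.001]
wrist_force: [-1.4, 0.3, 0.2]
width: 1.003
finger_force: 0.0
```

{"method": "jog_arm", "body": {"moves": [[[0, 0, 0, 0, 0, 0, 1], [0, 0, 0, 0, 0, 0, 1], [0, 0, 0, 0, 0, 0, 1], [0, 0, 0, 0, 0, 0, 1], [0, 0, 0, 0, 0, 0, 1]]]}}

```text
t: 36.35
ee_pos: [0.4827, -0.4039, 0.0608]
tcp_rot: [0.707, 0.707, -0.0, 0.001]
wrist_force: [0.3, -0.3, 0.2]
width: 1.002
finger_force: 0.0
```

{"method": "jog_arm", "body": {"moves": [[[0, 0, 0, 0, 0, 0, -1], [0, 0, 0, 0, 0, 0, -1], [0, 0, 0, 0, 0, 0, -1], [0, 0, 0, 0, 0, 0, -1], [0, 0, 0, 0, 0, 0, -1]]]}}

```text
t: 36.85
ee_pos: [0.4822, -0.4034, 0.0599]
tcp_rot: [0.707, 0.707, -0.0, -0.0]
wrist_force: [0.2, 0.8, -0.0]
width: 0.613
finger_force: 0.0
```

{"method": "jog_arm", "body": {"moves": [[[0, 0, 0, 0, 0, 0, -1], [0, 0, 0, 0, 0, 0, -1], [0, 0, 0, 0, 0, 0, -1], [0, 0, 0, 0, 0, 0, -1], [0, 0, 0, 0, 0, 0, -1]]]}}

```text
t: 37.35
ee_pos: [0.4823, -0.4035, 0.06]
tcp_rot: [0.707, 0.707, -0.0, -0.0]
wrist_force: [0.4, 0.4, -0.8]
width: 0.285
finger_force: 20.0
```

{"method": "jog_arm", "body": {"moves": [[[0, 0, -0.5, 0, 0, 0, -1], [0, 0, -0.7, 0, 0, 0, -1], [0, 0, -0.8, 0, 0, 0, -1], [0, 0, 0, 0, 0, 0, -1], [0, 0, 0, 0, 0, 0, -1]]]}}

```text
t: 37.85
ee_pos: [0.4826, -0.4039, 0.0807]
tcp_rot: [0.707, 0.707, -0.0, 0.001]
wrist_force: [-1.0, 0.6, -1.3]
width: 0.283
finger_force: 20.0
```

{"method": "jog_arm", "body": {"moves": [[[0, 0, -1.5, 0, 0, 0, -1], [0, 0, -3, 0, 0, 0, -1], [0, 0, -3.5, 0, 0, 0, -1], [0, 0, -2, 0, 0, 0, -1], [0, 0, -1, 0, 0, 0, -1]]]}}

```text
t: 38.35
ee_pos: [0.4834, -0.4047, 0.1939]
tcp_rot: [0.707, 0.707, -0.0, 0.003]
wrist_force: [0.5, -0.4, -0.9]
width: 0.282
finger_force: 20.0
```

{"method": "jog_arm", "body": {"moves": [[[1.5, 0, 0, 0, 0, 0, -1], [3, 0, 0, 0, 0, 0, -1], [4, 0, 0, 0, 0, 0, -1], [4, 0, 0, 0, 0, 0, -1], [4, 0, 0, 0, 0, 0, -1]]]}}

```text
t: 38.85
ee_pos: [0.4806, -0.2352, 0.1877]
tcp_rot: [0.707, 0.707, -0.0, -0.002]
wrist_force: [0.3, -0.4, -1.1]
width: 0.284
finger_force: 20.0
```

{"method": "jog_arm", "body": {"moves": [[[4, 0, 0, 0, 0, 0, -1], [4, 0, 0, 0, 0, 0, -1], [4, 0, 0, 0, 0, 0, -1], [4, 0, 0, 0, 0, 0, -1], [4, 0, 0, 0, 0, 0, -1]]]}}

```text
t: 39.35
ee_pos: [0.4801, -0.0357, 0.188]
tcp_rot: [0.707, 0.707, -0.001, -0.002]
wrist_force: [0.9, 0.1, 0.2]
width: 0.286
finger_force: 20.0
```

{"method": "jog_arm", "body": {"moves": [[[4, 0, 0, 0, 0, 0, -1], [4, 0, 0, 0, 0, 0, -1], [4, 0, 0, 0, 0, 0, -1], [4, 0.5, 0, 0, 0, 0, -1], [3, 2, 0, 0, 0, 0, -1]]]}}

```text
t: 39.85
ee_pos: [0.5037, 0.1544, 0.1879]
tcp_rot: [0.706, 0.708, -0.002, -0.002]
wrist_force: [0.4, -0.5, -0.5]
width: 0.283
finger_force: 20.0
```

{"method": "jog_arm", "body": {"moves": [[[1.8, 3, 0, 0, 0, 0, -1], [0, 3.5, 0, 0, 0, 0, -1], [0, 3.5, 0, 0, 0, 0, -1], [0, 3, 0, 0, 0, 0, -1], [0, 1.7, 0, 0, 0, 0, -1]]]}}

```text
t: 40.35
ee_pos: [0.6542, 0.1699, 0.1871]
tcp_rot: [0.707, 0.707, -0.002, -0.001]
wrist_force: [0.5, 0.3, -0.8]
width: 0.283
finger_force: 20.0
```

{"method": "jog_arm", "body": {"moves": [[[0, 0, 0, 0, 0, 0, -1], [0, 0, 0, 0, 0, 0, -1], [0, 0, 0, 0, 0, 0, -1], [0, 0, 0, 0, 0, 0, -1]]]}}

```text
t: 40.75
ee_pos: [0.6532, 0.1697, 0.1898]
tcp_rot: [0.707, 0.707, -0.0, -0.0]
wrist_force: [-0.4, -0.3, -1.0]
width: 0.284
finger_force: 20.0
```

```bash
python3 wl.py 10
```

```text
[0.6532 0.1697 0.1898]
25 1827 [0.6552 0.1697] 0.0718 0.0938
50 405 [0.6462 0.0325] 0.0851 0.098
```

{"method": "jog_arm", "body": {"moves": [[[0, 0.2, 1, 0, 0, 0, -1], [0, 0, 1.8, 0, 0, 0, -1], [0, 0, 1.8, 0, 0, 0, -1], [0, 0, 0.8, 0, 0, 0, -1], [0, 0, 0.4, 0, 0, 0, -1]]]}}

```text
t: 41.3
ee_pos: [0.6555, 0.1693, 0.1303]
tcp_rot: [0.707, 0.707, -0.001, -0.001]
wrist_force: [-0.6, -0.1, -0.4]
width: 0.283
finger_force: 20.0
```

{"method": "jog_arm", "body": {"moves": [[[0, 0, 0, 0, 0, 0, -1], [0, 0, 0, 0, 0, 0, -1], [0, 0, 0, 0, 0, 0, -1], [0, 0, 0, 0, 0, 0, -1], [0, 0, 0, 0, 0, 0, -1]]]}}

```text
t: 41.8
ee_pos: [0.6569, 0.1695, 0.1326]
tcp_rot: [0.707, 0.707, 0.0, 0.0]
wrist_force: [-0.3, 0.4, -0.5]
width: 0.278
finger_force: 20.0
```

{"method": "jog_arm", "body": {"moves": [[[0, -0.1, 0.4, 0, 0, 0, -1], [0, 0, 0.3, 0, 0, 0, -1], [0, 0, 0, 0, 0, 0, -1], [0, 0, 0, 0, 0, 0, -1], [0, 0, 0, 0, 0, 0, -1]]]}}

```text
t: 42.3
ee_pos: [0.6555, 0.1695, 0.1249]
tcp_rot: [0.707, 0.707, -0.0, 0.0]
wrist_force: [0.6, 0.1, -0.5]
width: 0.285
finger_force: 20.0
```

{"method": "jog_arm", "body": {"moves": [[[0, 0, 0.15, 0, 0, 0, -1], [0, 0, 0, 0, 0, 0, -1], [0, 0, 0, 0, 0, 0, -1]]]}}

```text
t: 42.6
ee_pos: [0.6555, 0.1694, 0.1234]
tcp_rot: [0.707, 0.707, -0.0, -0.0]
wrist_force: [-0.5, 0.1, -0.7]
width: 0.287
finger_force: 20.0
```

{"method": "jog_arm", "body": {"moves": [[[0, 0, 0.1, 0, 0, 0, -1], [0, 0, 0, 0, 0, 0, -1], [0, 0, 0, 0, 0, 0, -1]]]}}

```text
t: 42.9
ee_pos: [0.6555, 0.1696, 0.1225]
tcp_rot: [0.707, 0.707, 0.0, -0.0]
wrist_force: [-0.1, -1.0, -0.5]
width: 0.286
finger_force: 20.0
```

{"method": "jog_arm", "body": {"moves": [[[0, 0, 0.08, 0, 0, 0, -1], [0, 0, 0, 0, 0, 0, -1], [0, 0, 0, 0, 0, 0, -1]]]}}

```text
t: 43.2
ee_pos: [0.6556, 0.1698, 0.1222]
tcp_rot: [0.707, 0.707, 0.0, -0.0]
wrist_force: [-1.1, 0.5, 2.1]
width: 0.285
finger_force: 20.0
```

{"method": "jog_arm", "body": {"moves": [[[0, 0, 0.05, 0, 0, 0, -1], [0, 0, 0, 0, 0, 0, -1], [0, 0, 0, 0, 0, 0, -1]]]}}

```text
t: 43.5
ee_pos: [0.6557, 0.1698, 0.1221]
tcp_rot: [0.707, 0.707, 0.0, 0.0]
wrist_force: [-2.4, 0.2, 4.6]
width: 0.285
finger_force: 20.0
```

Contact within 0.5 mm of the predicted height. Release, retreat, and check with all cameras.

{"method": "jog_arm", "body": {"moves": [[[0, -0.05, -0.08, 0, 0, 0, -1], [0, 0, 0, 0, 0, 0, -0.3], [0, 0, 0, 0, 0, 0, -0.1], [0, 0, 0, 0, 0, 0, 0.3], [0, 0, 0, 0, 0, 0, 0.5]]]}}

```text
t: 44.0
ee_pos: [0.6549, 0.1691, 0.1215]
tcp_rot: [0.707, 0.707, -0.0, -0.0]
wrist_force: [0.1, -0.5, -0.3]
width: 0.568
finger_force: 0.0
```

{"method": "jog_arm", "body": {"moves": [[[0, 0, 0, 0, 0, 0, 1], [0, 0, 0, 0, 0, 0, 1], [0, 0, 0, 0, 0, 0, 1], [0, 0, 0, 0, 0, 0, 1], [0, 0, -2, 0, 0, 0, 1]]]}}

```text
t: 44.5
ee_pos: [0.6523, 0.169, 0.1384]
tcp_rot: [0.707, 0.707, -0.003, -0.002]
wrist_force: [-0.4, 0.0, -0.8]
width: 0.984
finger_force: 0.0
```

{"method": "jog_arm", "body": {"moves": [[[0, 0, -4, 0, 0, 0, 1], [0, 0, -4, 0, 0, 0, 1], [0, 0, -4, 0, 0, 0, 1], [0, 0, -4, 0, 0, 0, 1], [0, -4, 0, 0, 0, 0, 1]]]}}

```text
t: 45.0
ee_pos: [0.6217, 0.1694, 0.31]
tcp_rot: [0.708, 0.706, 0.007, 0.005]
wrist_force: [-0.7, 1.1, 1.2]
width: 0.999
finger_force: 0.0
```

{"method": "jog_arm", "body": {"moves": [[[0, -4, 0, 0, 0, 0, 1], [0, -4, 0, 0, 0, 0, 1], [0, -4, 0, 0, 0, 0, 1], [0, -4, 0, 0, 0, 0, 1], [0, -3, 0, 0, 0, 0, 1]]]}}

```text
t: 45.5
ee_pos: [0.4228, 0.1695, 0.3021]
tcp_rot: [0.707, 0.707, 0.0, 0.0]
wrist_force: [-0.1, -0.4, 0.3]
width: 1.0
finger_force: 0.0
```

{"method": "jog_arm", "body": {"moves": [[[0, 0, 0, 0, 0, 0, 1], [0, 0, 0, 0, 0, 0, 1], [0, 0, 0, 0, 0, 0, 1], [0, 0, 0, 0, 0, 0, 1], [0, 0, 0, 0, 0, 0, 1]]]}}

```text
t: 46.0
ee_pos: [0.4258, 0.1694, 0.3017]
tcp_rot: [0.707, 0.707, -0.0, -0.0]
wrist_force: [0.5, -0.4, 0.3]
width: 0.999
finger_force: 0.0
```

Run:
```python
from h import *
for n in("top","scene"):
    p,d=manip.get_image(n);P=cloud(cam(n),d);cv2.imwrite(f"pics/{n}9.png",cv2.resize(p[120:290,90:450,::-1],None,fx=2.2,fy=2.2))
    for k,c,x,y,z in [("250","red",.6347,-.098,.225),("100","blue",.6183,-.2357,.197),("50","green",.6463,.0324,.183),("25","yellow",.6552,.1696,.173),("conA","blue",.404,.274,.115),("conB","red",.4215,-.072,.115)]:
        _,_,m=blob(p,c,280,210,300);m&=(np.hypot(P[...,0]-x,P[...,1]-y)<.03)&(abs(P[...,2]-z)<.03)
        t=P[m];print(n,k,len(t),np.median(t,0).round(4) if len(t) else None, np.percentile(t[:,2],85).round(4) if len(t) else None)
```

```text
top 250 61 [ 0.6335 -0.0954  0.2242] 0.2262
top 100 60 [ 0.6183 -0.2334  0.1957] 0.1973
top 50 55 [0.6466 0.0352 0.1829] 0.1843
top 25 58 [0.6548 0.1726 0.1723] 0.1743
top conA 0 None None
top conB 60 [ 0.4217 -0.0726  0.1138] 0.1159
scene 250 71 [ 0.6412 -0.0952  0.2252] 0.2263
scene 100 63 [ 0.6241 -0.2327  0.1972] 0.1985
scene 50 67 [0.6517 0.0354 0.1835] 0.1849
scene 25 76 [0.6611 0.1741 0.1731] 0.1748
scene conA 50 [0.4095 0.2701 0.1155] 0.1172
scene conB 47 [ 0.4258 -0.0705  0.115 ] 0.1171
```

View pics/scene9.png

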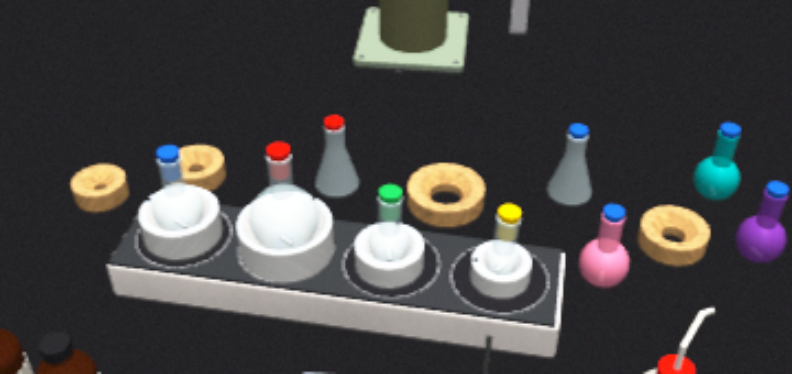

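All four flasks stand upright in the right blocks (crop stoppers: blue (168,153), red (278,150), green (390,193), yellow (509,213)). Their heights match seated to within about 1 mm, the conicals are where they were, and the arm is clear.

```bash
python3 -c "
from station import manip
print(manip.job_done())"
```

```text
the job is handed in; nothing more can be done
None
```

All four round-bottom flasks are upright and seated in their matching heating blocks, the two conical flasks were left where they stood, and the job was handed in at about 46 s.

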